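# Date the small tub to match its batch and seal it

### The job

Two lidded tubs hold one batch; the large one is already dated and sealed. With a fingertip at its open front edge, flick the day wheel on the small tub's lid click by click until its pointer shows the same day as the large tub's, and press the small tub's vent plug fully down. Leave the large tub's setting alone, do not lift the tubs or shove them about, and leave the other things on the table where they are.

Things in the scene. Friction and masses are not known exactly. Their poses are not given: they have to be found in the camera images.
- small_tub: The tub to date: steel tub 176 mm long (its x) and 108 mm wide (its y), filled, about 1.6 kg, standing loose on the table, with a white lid whose flat top is 75 mm above the table. Origin at the centre of its underside; its -x end (front, with the day wheel) faces roughly towards the robot.
- large_tub: The tub already dated and sealed: the same 176 mm length, 162 mm wide, lid top 110 mm above the table, about 2.4 kg, loose; same axes, same lid fittings at the same x and y from its origin.
- small_hub (a point): Centre of the small tub's day wheel at its top face: x -60, y 0, z 91 mm in the tub's frame. Grey star, 14 mm thick, 2 mm above the lid; seven round-ended lobes 10 mm wide, tips at radius 46, valleys 28 mm. A wall as high as the wheel guards its back; within 60 degrees of the tub's -x it is open and lobes stick out up to 20 mm past the lid's front edge. One lobe has a raised white pointer bar.
- large_hub (a point): Centre of the large tub's day wheel at its top face: x -60, y 0, z 126 mm in the tub's frame. The same wheel and guard; five black ticks on each guard's rim mark the days, at 77, 129, 180, 231 and 283 degrees counter-clockwise from the tub's -x seen from above.
- small_pointer (a point): Outer end of the pointer bar on the small tub's wheel: 44 mm from the wheel's axis, on its top face, turning with the wheel. Now and then the wheel starts balanced half way between two ticks; a flick frees it.
- large_pointer (a point): The same point of the large tub's wheel.
- small_wheel (a joint): The small tub's wheel. Rad: 0 with the pointer at the first of five ticks, growing counter-clockwise from above (front lobes to the tub's -y), 0.898 (1/7 turn) a click: ticks at 0, 0.898, 1.795, 2.693, 3.590. Endless; it clicks into rest places where two lobes stand 26 degrees either side of -x. 1 to 2 N on a lobe turns it; past half a click it springs on. Starts at tick one to three.
- large_wheel (a joint): The large tub's wheel. Rad: 0 with the pointer at the first of five ticks, growing counter-clockwise from above (front lobes to the tub's -y), 0.898 (1/7 turn) a click: ticks at 0, 0.898, 1.795, 2.693, 3.590. It stands at a later tick than the small tub's, at rest in its click place.
- small_plug (a joint): Round push-in vent plug, 24 mm across, behind the wheel on the small tub's lid. Joint value in m: 0 raised (top 10 mm above the lid), 0.006 fully down (top 4 mm above the lid). It takes about 4 to 5 N and stays where it is pushed.
- small_plug_top (a point): Centre of that plug's top: x 52, y 0 in the tub's frame; z 85 mm raised, 79 mm down.
- shaker: Steel shaker 52 mm wide, 88 mm tall, bystander; origin at the centre of its underside.
- sauce_cup: White sauce cup 70 mm wide, 42 mm tall, bystander; origin at the centre of its underside.
- labels: Block of day labels 60x52x29 mm, bystander; origin at the centre of its underside.
- tape: Roll of masking tape 100 mm wide, 25 mm tall, lying flat, bystander; origin at the centre of its underside.
- pen: Pen 145 mm long (its y), 9 mm thick, lying, bystander; origin at the centre of its underside.

How it is judged:
At the end, for the whole second after the job is handed in: The small tub's wheel rests within 0.2 rad of the click place of the large tub's day, its plug is at least 5 of its 6 mm down, and the tub stands flat on the table, at rest (value of joint large_wheel between 3.39039 and 3.79039 rad and (value of joint small_wheel between 3.39039 and 3.79039 rad or value of joint small_wheel between -2.89279 and -2.49279 rad or value of joint small_wheel between 9.67358 and 10.0736 rad) and value of joint small_plug above 0.005 m and velocity of joint small_wheel between -0.3 and 0.3 rad/s and linear speed of small_tub below 0.02 m/s and height (world z) of small_tub below 0.005 m and angle between small_tub's own z axis and vertical below 0.05 rad); the robot touches nothing.
It fails at once if the large tub's wheel is turned by about a click (distance of large_pointer from where it was at the start of the episode above 0.022 m or value of joint large_wheel below 3.14159 rad or value of joint large_wheel above 4.03919 rad).
It fails at once if a tub is lifted or tipped (height (world z) of any of small_tub, large_tub above 0.012 m or angle between any of small_tub, large_tub's own z axis and vertical above 0.12 rad).
It fails at once if the small tub is shoved more than 30 mm (distance of small_tub from where it was at the start of the episode above 0.03 m).
It fails at once if the large tub is shoved more than 15 mm (distance of large_tub from where it was at the start of the episode above 0.015 m).
It fails at once if another thing on the table is moved more than 25 mm (distance of any of shaker, sauce_cup, labels, tape, pen from where it was at the start of the episode above 0.025 m).
It also fails if it takes over 42 s, if anything falls off the work surface, if the arm or the gripper's body presses on something with over 40 N, if the wrist force passes 120 N, or if a joint passes its speed limit or range.

### The arm

A 7-joint arm with a two-finger parallel gripper is mounted at the origin on a cart in front of the work surface, level with it; the furniture and walls round the work are solid. World frame = base frame: x ahead of the robot, y to its left, z up, the work surface at z = 0. Lengths are in m, angles in rad, forces in N, time in s.
With the tool pointing down it reaches from about 0.35 to 0.775 m from the base axis. Payload 3.1 kg.
Tool frame: the origin (TCP) lies between the finger pads; the fingertips stand 11 mm ahead of it and the grasp point (between the pads) lies 8 mm behind it; z points along the fingers, y is the line along which they close (so a half turn about z gives the same grasp; the last joint's range is limited). The gripper opens to 85 mm and grips with 20 to 120 N. Pads are 22 mm wide; open, the fingers measure 114 mm over their backs; the gripper's body (76 mm by 85 mm) begins 54 mm behind the grasp point. The pads swing forward as they close: fully open they stand 13 mm farther back than shut.
Start: joints at [1.213, 0.311, 0.014, 1.512, -0.004, 1.319, -0.027], TCP at [0.171, -0.523, 0.242] pointing down, gripper open.
Joint ranges: [-2.7, 2.7], [-0.3, 1.91], [-1.27, 1.3], [0.12, 2.57], [-1.44, 4.58], [0.2, 2.03], [-3.05, 3.05]. Speed limits (rad/s): [2.79, 2.79, 3.14, 3.14, 3.14, 3.14, 3.14].

### API

Orientations are given as a rotation vector (axis times angle).
In Python, from plant import r, camera, nets gives the robot as it stands.
- The arm moves only by the tool send_rows, never from a script. Its argument "increments" is a list of rows, each a list of 3 entries, a list of its own where there are three numbers: the shift along the tool's x, y, z each as a share of 50 mm, from -1 to 1, then the turn, a rotation vector about the tool's x, y, z each as a share of 4 degrees, from -1 to 1, then the opening, from 0 (shut) to 1 (fully open). A call has 1 to 20 rows; each row shifts and turns the commanded pose from where the row before left it, along the tool's axes as they then stand; what a row does not reach is not made up. A row lasts 1/10 s, in which the tool goes at most 50 mm and 8.59 degrees, less where a joint would pass 70% of its speed; a pose out of reach is approached as far as the arm can. A call with a number of a shift or a turn outside -1 to 1 is refused whole. A call with a gripper value outside its range is refused whole. The fingers move at their own pace and stop on an object; "grip_force" is the grip in N (left out, the last holds). Time passes only in rows, so rows that do not move let the fingers close. It gives the time, the measured TCP pose, the force, the opening and the grip force at its end, in the units of the state.
- r.observe(): the state, without advancing time (a new reading comes with each control period).
- camera(name): name is "scene" or "top" or "wrist"; returns a dict with "frame" (420x560x3 uint8, blue, green, red), "fx", "fy", "cx", "cy" (pixels), "pose" (4x4, takes a point from camera to world coordinates); the wrist camera has in their place "mount" (4x4, takes a point from camera to tool coordinates, whose origin is the TCP and whose axes are the flange's). Camera axes: x right, y down, z forward; pixel columns grow to the right and rows downward; lengths in m; the calibration is good to about 2 mm. A picture is of the moment at which its call begins: read the wrist's pose just before it. There is no depth.
- r.finish_job(): hands the job in; it is judged then, once.
Trained networks look in a picture, given as the dict that the camera call returned (one of the last four; its "shot" number tells which), for a name from the list of things; names that differ only in an ending like _2 or _b are one class to them, and where a whole thing is asked for, a point or a joint stands for the part that bears it (a point fixed in the world has none). Each returns a list of dicts, best first, with "confidence" (0 to 1); they miss things now and then, are a little off and sometimes report something else, mostly with a low value. They report only what shows in the picture. A call takes as long as a camera call.
- nets.search_frame(picture, target): "bbox" ([left, top, width, height] in pixels, round what is visible of it).
- nets.outline_of(picture, target): "region" (420x560 bool, what is visible of it) and "bbox" ([left, top, width, height] in pixels, round what is visible of it).
- nets.tip_of(picture, target): "point" ([row, column] in pixels: a listed point, or the origin of a listed thing).
The state is a dict: "time_s": time; "joint_positions": joint angles; "joint_vel": joint speeds; "joint_efforts": joint torques, N m; "ee_pos": TCP position; "tcp_rot": TCP orientation; "wrist_force": force on the tool from outside, world axes, zero at the start; "ft_torque": the same for the moment, N m; "gripper_width": finger opening in m; "grasp_force": force on a finger pad.
Only numpy, scipy, OpenCV 4.12 (cv2) and the standard library are available. Lean on these libraries where they do the work, as an engineer would, in place of code of your own. Each camera call takes 0.05 s, during which the arm holds its last target. There are 200 camera calls.

## Working session

There is one attempt and no reset: what is moved stays moved. The work goes in short steps, Python scripts to look and compute and a tool call to move; the robot and the scene stay as the last step left them, time stands still between calls to the robot, and variables do not carry over. Pictures are saved under pics/ and viewed, at most 10 in all, crops included, and the job is handed in when it is done.

Besides the shell and the picture viewer there is one more tool, called after "Call:" as name([rows], argument=value, ...), one row to a line, values as JSON. send_rows: Moves the arm, as the interface text tells. Its arguments: {"type":"object","properties":{"increments":{"type":"array","items":{"type":"array"}},"grip_force":{"type":"number"}},"required":["increments"]}

```bash
mkdir -p pics
cat > h.py <<'E'
import numpy as np, cv2
from plant import r, camera, nets
def ray(c,p,z):
    row,col=p; d=c['pose'][:3,:3]@np.array([(col-c['cx'])/c['fx'],(row-c['cy'])/c['fy'],1.]); o=c['pose'][:3,3]
    return o+d*(z-o[2])/d[2]
E
python3 - <<'E'
from h import *
s=r.observe();print(s['time_s'],s['ee_pos'],s['tcp_rot'],s['gripper_width'])
Z=dict(small_tub=0,large_tub=0,small_hub=.091,large_hub=.126,small_pointer=.091,large_pointer=.126,small_plug_top=.085,shaker=0,sauce_cup=0,labels=0,tape=0,pen=0)
for n in ['top','scene']:
    c=camera(n);cv2.imwrite(f'pics/{n}.png',c['frame'])
    print(n,c['pose'][:3,3].round(3))
    for k,z in Z.items():
        for q in nets.tip_of(c,k)[:2]:
            print(k,np.round(q['point'],1),round(q['confidence'],2),ray(c,q['point'],z).round(4))
E
```

```text
0.0 [ 0.17058116 -0.52211878  0.24120017] [-3.10015593e+00 -4.93700439e-01  7.46545547e-04] 0.08519086678960956
top [0.499 0.195 1.3  ]
small_tub [210.5 249.4] 0.93 [0.5786 0.2483 0.    ]
large_tub [211.7 363.5] 0.61 [ 0.5834 -0.0322  0.    ]
small_hub [232.  242.4] 0.85 [0.5236 0.2589 0.091 ]
large_hub [239.2 375.5] 0.94 [ 0.5151 -0.0376  0.126 ]
large_hub [289.4 374.2] 0.49 [ 0.4051 -0.0362  0.126 ]
small_pointer [224.  255.3] 0.75 [0.5426 0.2301 0.091 ]
small_pointer [259.3 143. ] 0.49 [0.4556 0.4821 0.091 ]
large_pointer [241.5 354.6] 0.95 [0.5088 0.0085 0.126 ]
small_plug_top [182.6 250.8] 0.48 [0.6379 0.2435 0.085 ]
shaker [258.2 145.7] 0.97 [0.4551 0.4973 0.    ]
shaker [230.8 240. ] 0.53 [0.5282 0.2697 0.    ]
sauce_cup [130.6 263.3] 0.69 [0.7784 0.2199 0.    ]
labels [287.  289.4] 0.63 [0.3951 0.1453 0.    ]
tape [182.5 179. ] 0.56 [0.6429 0.4239 0.    ]
tape [184.  247.2] 0.54 [0.6439 0.2557 0.    ]
pen [290.8 372.4] 0.64 [ 0.3915 -0.0566  0.    ]
pen [213.3 363.5] 0.55 [ 0.5795 -0.0322  0.    ]
scene [-0.044  0.949  0.603]
small_tub [242.6 274.1] 0.85 [0.5959 0.2351 0.    ]
large_tub [211.4 334.5] 0.73 [ 0.568  -0.0239  0.    ]
small_hub [223.9 289.2] 0.62 [0.5279 0.2515 0.091 ]
small_pointer [218.1 291.6] 0.93 [0.5423 0.2238 0.091 ]
large_pointer [183.1 345.2] 0.59 [0.5129 0.014  0.126 ]
small_plug_top [217.7 234.4] 0.53 [0.6694 0.3084 0.085 ]
small_plug_top [215.1 264.2] 0.44 [0.6172 0.2482 0.085 ]
sauce_cup [219.9 233.1] 0.77 [0.7794 0.2156 0.    ]
labels [255.2 354.5] 0.64 [0.3905 0.1495 0.    ]
tape [269.5 212.5] 0.6 [0.6336 0.4268 0.    ]
pen [223.5 389.2] 0.49 [ 0.3977 -0.0606  0.    ]
```

Run:
```python
from h import *
a=cv2.imread('pics/top.png')[150:310,190:430];cv2.imwrite('pics/topc.png',cv2.resize(a,None,fx=3.3,fy=3.3,interpolation=cv2.INTER_CUBIC))
```

```text
(no output)
```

View pics/topc.png

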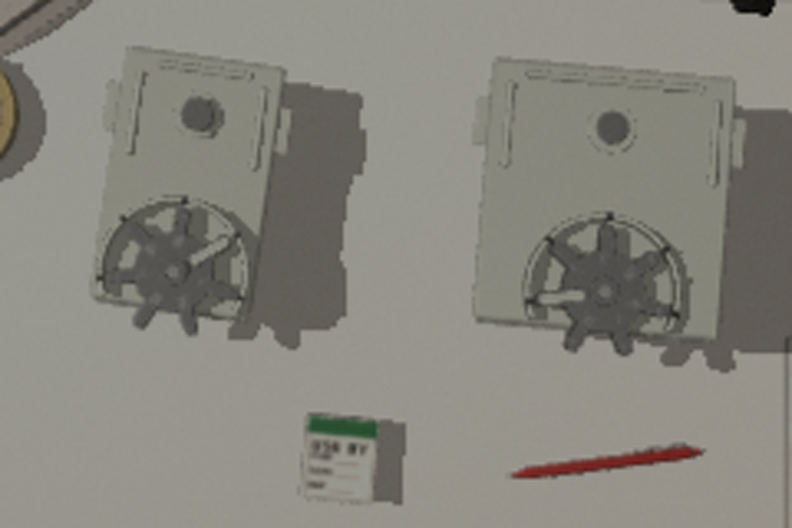

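View pics/scene.png

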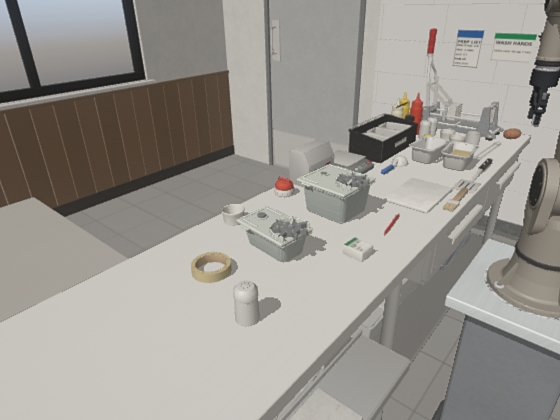

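Top crop: the small pointer is at (235,237) from hub (176,270), about 128°, so tick 2. The large pointer is at (535,297) from hub (605,291), about 280°, so tick 5. That means 3 clicks counter-clockwise, with the front lobes moving to tub -y. The small plug is at (201,115). The scene view shows the same layout with clear space in front of the small tub. Next I pin down the tub pose.

```bash
cat >> h.py <<'E'
from scipy.optimize import least_squares
from scipy.spatial.transform import Rotation as Rn
def proj(c,P):
    T=np.linalg.inv(c['pose']);q=(T[:3,:3]@np.asarray(P).T).T+T[:3,3]
    return np.c_[q[:,1]/q[:,2]*c['fy']+c['cy'],q[:,0]/q[:,2]*c['fx']+c['cx']]
def tub(p,P):
    c,s=np.cos(p[2]),np.sin(p[2]);P=np.asarray(P,float)
    return np.c_[p[0]+c*P[:,0]-s*P[:,1],p[1]+s*P[:,0]+c*P[:,1],P[:,2]]
E
python3 - <<'E'
from h import *
c=camera('top')
crop=np.array([[176,270],[201,115],[130,47],[286,68],[92,298]])  # hub plug corners BL BR FL
pix=np.c_[crop[:,1]/3.3+150,crop[:,0]/3.3+190]
# lobe tips front, at rest
P=[[-60,0,91],[52,0,85],[88,54,75],[88,-54,75],[-88,54,75]]
P=np.array(P)/1000
f=lambda p:(proj(c,tub(p,P))-pix).ravel()
s=least_squares(f,[.58,.25,-.15],loss='soft_l1');print(s.x,f(s.x).round(1))
a=np.radians(25.7)
L=np.array([[-60-46*np.cos(a),46*np.sin(a),91],[-60-46*np.cos(a),-46*np.sin(a),91]])/1000
print((proj(c,tub(s.x,L))-[150,190])[:,::-1]*3.3)
print(tub(s.x,P[:2]))
E
```

```text
[ 0.58466283  0.25019314 -0.11909793] [-0.5 -0.2 -1.6 -0.3  1.   0.7  1.3 -0.7 -0.2  0.6]
[[137.60762508 323.8368798 ]
 [194.91692683 332.33694391]]
[[0.52508786 0.25732213 0.091     ]
 [0.63629447 0.24401468 0.085     ]]
```

Call:
send_rows([
  [[0.6,-1,0],[0,0,-1],0],
  [[0.6,-1,0],[0,0,-1],0],
  [[0.6,-1,0],[0,0,-1],0],
  [[0.6,-1,0],[0,0,-1],0],
  [[0.6,-1,0],[0,0,-1],0],
  [[0.6,-1,0],[0,0,-1],0],
])

```text
time_s: 1.95
ee_pos: [0.1859, -0.2232, 0.2423]
tcp_rot: [2.929, 1.134, 0.0]
wrist_force: [0.6, 0.4, 1.2]
gripper_width: 0.0007
grasp_force: 0.0
```

Call:
send_rows([
  [[1,0,0],[0,0,-1],0],
  [[1,0,0],[0,0,-1],0],
  [[1,0,0],[0,0,-1],0],
  [[1,0,0],[0,0,-1],0],
  [[1,0,0],[0,0,-1],0],
  [[1,0,0],[0,0,-1],0],
  [[1,0,0],[0,0,-1],0],
  [[1,0,0],[0,0,-1],0],
  [[1,0,0],[0,0,-1],0],
  [[1,0,0],[0,0,-1],0],
  [[0,0,0],[0,0,0],0],
])

```text
time_s: 3.05
ee_pos: [0.4285, 0.2087, 0.2425]
tcp_rot: [-2.348, -2.075, -0.008]
wrist_force: [-0.4, -0.2, 0.3]
gripper_width: 0.0001
grasp_force: 0.0
```

```bash
cat >> h.py <<'E'
TUB=[.58466,.25019,-.1191]
def state(target=None):
    s=r.observe();p=np.array(s['ee_pos']);R=Rn.from_rotvec(s['tcp_rot']).as_matrix()
    c,n=np.cos(TUB[2]),np.sin(TUB[2]);H=tub(TUB,[[-.06,0,.091]])[0]
    A=np.array([[c,n,0],[-n,c,0],[0,0,1]])
    print('t',s['time_s'],'rel hub mm',((A@(p-H))*1000).round(1),'z',p[2].round(4),'yaw',np.degrees(np.arctan2(R[1,0],R[0,0])).round(1),'toolz',R[:,2].round(3),'F',np.round(s['wrist_force'],1))
    if target is not None:
        w=H+A.T@(np.array(target)/1000)-p
        print('rows of 50mm, tool axes',(R.T@w/.05).round(2))
    return s
E
python3 - <<'E'
from h import *
state([-75,40,140-91])
c=camera('wrist');cv2.imwrite('pics/w1.png',c['frame']);print(np.round(c['mount'],3))
E
```

```text
t 3.05 rel hub mm [-90.1 -59.7 151.5] z 0.2425 yaw 82.9 toolz [-0.002  0.009 -1.   ] F [-0.4 -0.2  0.3]
rows of 50mm, tool axes [1.98 0.3  2.07]
[[ 0.    -0.947 -0.321  0.082]
 [ 1.     0.     0.     0.001]
 [ 0.    -0.321  0.947 -0.133]
 [ 0.     0.     0.     1.   ]]
```

View pics/w1.png

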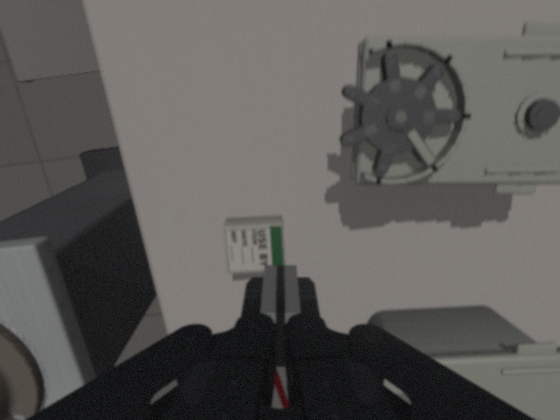

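Wrist view: the closed pads' tip is at columns 264–300, row 265. The wider finger backs start at about row 280, columns 244–318. The wheel hub is at (400,117), and the front lobes sit at their ±26° rest.

Run:
```python
from h import *
c=camera('wrist');print(c['fx'],c['cx'],c['cy'])
T=np.linalg.inv(c['mount'])
for x in(.011,0,-.011):
  for z in (.011,.006,0,-.008,-.02):
    q=T[:3,:3]@np.array([x,.007,z])+T[:3,3];print(x,z,'row',round(q[1]/q[2]*c['fy']+c['cy']),'col for y=7mm',round(q[0]/q[2]*c['fx']+c['cx']))
```

```text
373.14548406731103 280.0105842425129 208.55043367510578
0.011 0.011 row 258 col for y=7mm 295
0.011 0.006 row 264 col for y=7mm 295
0.011 0 row 271 col for y=7mm 296
0.011 -0.008 row 281 col for y=7mm 297
0.011 -0.02 row 298 col for y=7mm 298
0 0.011 row 281 col for y=7mm 294
0 0.006 row 287 col for y=7mm 295
0 0 row 295 col for y=7mm 295
0 -0.008 row 306 col for y=7mm 296
0 -0.02 row 325 col for y=7mm 297
-0.011 0.011 row 303 col for y=7mm 294
-0.011 0.006 row 310 col for y=7mm 294
-0.011 0 row 318 col for y=7mm 295
-0.011 -0.008 row 330 col for y=7mm 296
-0.011 -0.02 row 351 col for y=7mm 297
```

Call:
send_rows([
  [[1,0.15,0],[0,0,0],0],
  [[1,0.15,0.4],[0,0,0],0],
  [[0,0,0.8],[0,0,0],0],
  [[0,0,0.8],[0,0,0],0],
  [[0,0,0.7],[0,0,0],0],
  [[0,0,0.35],[0,0,0],0],
  [[0,0,0],[0,0,0],0],
  [[0,0,0],[0,0,0],0],
])

```text
time_s: 3.95
ee_pos: [0.4584, 0.2904, 0.0921]
tcp_rot: [2.371, 2.059, 0.001]
wrist_force: [-0.0, -0.0, 0.6]
gripper_width: 0.0002
grasp_force: 0.0
```

Run:
```python
from h import *
state([-44,40,-1])
c=camera('wrist');cv2.imwrite('pics/w2.png',c['frame'])
```

```text
t 3.95 rel hub mm [-70.1  24.9   1.1] z 0.0921 yaw 81.9 toolz [ 0.001 -0.001 -1.   ] F [-0.  -0.   0.6]
rows of 50mm, tool axes [0.31 0.52 0.04]
```

View pics/w2.png

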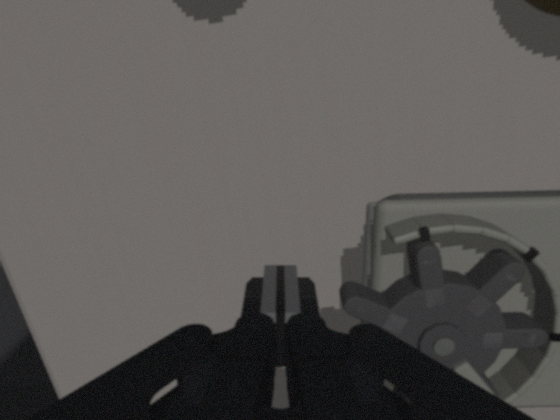

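Wrist view: the leading front lobe's tip is at (345,300), to the right of the finger tip at (280,265). I move to the side first, then in, then push slowly toward tub -y.

Call:
send_rows([
  [[0.35,0,0.04],[0,0,0],0],
  [[0,0.3,0],[0,0,0],0],
  [[0,0.24,0],[0,0,0],0],
  [[0,0,0],[0,0,0],0],
  [[0,0,0],[0,0,0],0],
])

```text
time_s: 4.5
ee_pos: [0.487, 0.3051, 0.09]
tcp_rot: [2.371, 2.061, 0.001]
wrist_force: [0.2, 0.6, -0.2]
gripper_width: -0.0001
grasp_force: 0.0
```

Run:
```python
from h import *
state([-44,11,-1])
c=camera('wrist');cv2.imwrite('pics/w3.png',c['frame'])
```

```text
t 4.5 rel hub mm [-43.5  42.9  -1. ] z 0.09 yaw 82.0 toolz [ 0.001  0.    -1.   ] F [ 0.2  0.6 -0.2]
rows of 50mm, tool axes [-0.64  0.   -0.  ]
```

View pics/w3.png

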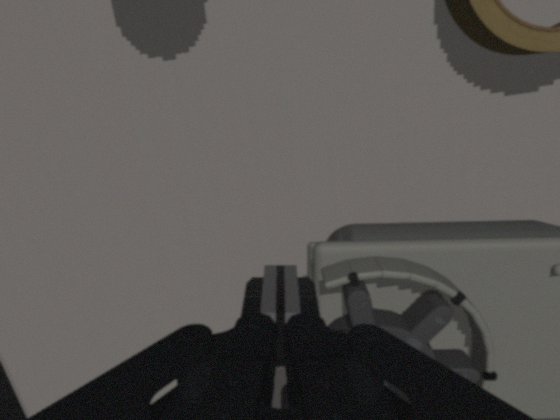

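The finger tip (280,265) sits just in front of the lid edge (col 310), outside the leading lobe. Now the first flick.

Call:
send_rows([
  [[-0.2,0,0],[0,0,0],0],
  [[-0.16,0,0],[0,0,0],0],
  [[-0.16,0,0],[0,0,0],0],
  [[-0.16,0,0],[0,0,0],0],
  [[0,0,0],[0,0,0],0],
])

```text
time_s: 5.05
ee_pos: [0.4819, 0.2694, 0.0891]
tcp_rot: [2.37, 2.059, -0.003]
wrist_force: [0.5, -0.6, -0.2]
gripper_width: -0.0002
grasp_force: 0.3
```

Call:
send_rows([
  [[0,-0.3,0],[0,0,0],0],
  [[0,-0.4,0],[0,0,0],0],
  [[0,0,0],[0,0,0],0],
])

```text
time_s: 5.35
ee_pos: [0.4442, 0.2778, 0.0895]
tcp_rot: [-2.364, -2.067, 0.002]
wrist_force: [-0.5, 0.7, -0.8]
gripper_width: 0.0003
grasp_force: 0.0
```

```bash
cat >> h.py <<'E'
def check():
    c=camera('top')
    for k,z in dict(small_hub=.091,small_pointer=.091,small_plug_top=.085,large_pointer=.126).items():
        for q in nets.tip_of(c,k)[:1]: print(k,np.round(q['point'],1),round(q['confidence'],2),ray(c,q['point'],z).round(4))
    return c
E
python3 - <<'E'
from h import *
state([-44,43,-1])
c=check();w=camera('wrist')
a=cv2.resize(c['frame'][180:260,205:305],(500,400),interpolation=cv2.INTER_CUBIC)
cv2.imwrite('pics/c1.png',np.hstack([a,cv2.resize(w['frame'],(300,400))]))
E
```

```text
t 5.35 rel hub mm [-82.7  10.7  -1.5] z 0.0895 yaw 82.3 toolz [-0.002 -0.    -1.   ] F [-0.5  0.7 -0.8]
rows of 50mm, tool axes [ 0.66  0.76 -0.01]
small_hub [233.9 238.7] 0.82 [0.519  0.2672 0.091 ]
small_pointer [214.6 244. ] 0.61 [0.5633 0.2565 0.091 ]
small_plug_top [183.9 245. ] 0.66 [0.6345 0.2568 0.085 ]
large_pointer [239.6 353.2] 0.61 [0.5129 0.0117 0.126 ]
```

View pics/c1.png

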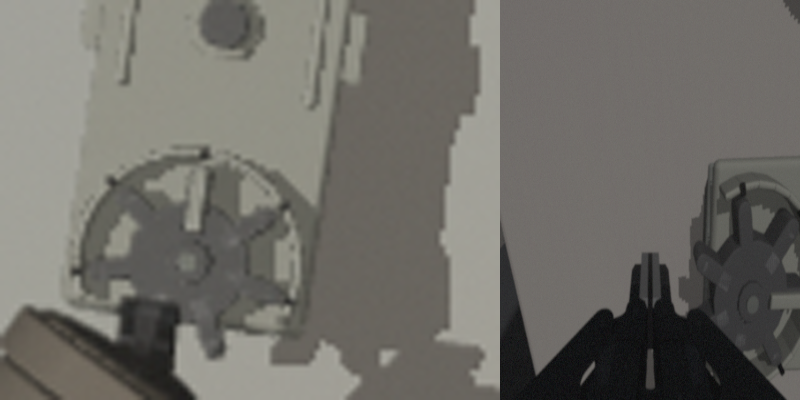

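The pointer is now at tick 3 (top crop (195,200), hub (188,262)), and the tub hasn't moved. I repeat the same stroke twice.

Call:
send_rows([
  [[0.66,0,0],[0,0,0],0],
  [[0,0.4,0],[0,0,0],0],
  [[0,0.36,0],[0,0,0],0],
  [[0,0,0],[0,0,0],0],
  [[-0.2,0,0],[0,0,0],0],
  [[-0.16,0,0],[0,0,0],0],
  [[-0.16,0,0],[0,0,0],0],
  [[-0.16,0,0],[0,0,0],0],
  [[0,0,0],[0,0,0],0],
  [[0,-0.3,0],[0,0,0],0],
  [[0,-0.4,0],[0,0,0],0],
  [[0,0,0],[0,0,0],0],
])

```text
time_s: 6.85
ee_pos: [0.4476, 0.2762, 0.0896]
tcp_rot: [-2.365, -2.068, 0.001]
wrist_force: [0.7, 0.1, -0.6]
gripper_width: 0.0003
grasp_force: 0.0
```

Run:
```python
from h import *
state([-44,43,-1])
check()
```

```text
t 6.85 rel hub mm [-79.1   9.5  -1.4] z 0.0896 yaw 82.3 toolz [-0.001 -0.    -1.   ] F [ 0.7  0.1 -0.6]
rows of 50mm, tool axes [ 0.68  0.69 -0.01]
small_hub [232.6 241.1] 0.79 [0.5221 0.2618 0.091 ]
small_pointer [219.7 229.5] 0.66 [0.5508 0.2892 0.091 ]
small_plug_top [183.7 248.3] 0.45 [0.6352 0.2492 0.085 ]
large_pointer [238.9 352.3] 0.62 [0.5144 0.0137 0.126 ]
```

Call:
send_rows([
  [[0.68,0,0],[0,0,0],0],
  [[0,0.4,0],[0,0,0],0],
  [[0,0.29,0],[0,0,0],0],
  [[0,0,0],[0,0,0],0],
  [[-0.2,0,0],[0,0,0],0],
  [[-0.16,0,0],[0,0,0],0],
  [[-0.16,0,0],[0,0,0],0],
  [[-0.16,0,0],[0,0,0],0],
  [[0,0,0],[0,0,0],0],
  [[0,-0.3,0],[0,0,0],0],
  [[0,-0.4,0],[0,0,0],0],
  [[0,-0.4,-0.8],[0,0,0],0],
  [[0,0,-0.8],[0,0,0],0],
  [[0,0,0],[0,0,0],0],
])

```text
time_s: 8.5
ee_pos: [0.4321, 0.2816, 0.175]
tcp_rot: [2.366, 2.063, 0.019]
wrist_force: [0.2, -0.2, -0.6]
gripper_width: 0.0002
grasp_force: 0.0
```

Run:
```python
from h import *
state([112,0,40])
c=check();w=camera('wrist')
a=cv2.resize(c['frame'][170:250,205:305],(500,400),interpolation=cv2.INTER_CUBIC)
cv2.imwrite('pics/c2.png',np.hstack([a,cv2.resize(w['frame'],(300,400))]))
```

```text
t 8.5 rel hub mm [-95.2  13.1  84. ] z 0.175 yaw 82.2 toolz [ 0.011  0.006 -1.   ] F [ 0.2 -0.2 -0.6]
rows of 50mm, tool axes [-0.2   4.14  0.92]
small_hub [233.8 241.8] 0.6 [0.5194 0.2602 0.091 ]
small_pointer [236.1 225.9] 0.69 [0.5132 0.2962 0.091 ]
small_plug_top [185.  249.4] 0.48 [0.6322 0.2466 0.085 ]
large_pointer [243.3 348.6] 0.69 [0.5044 0.0217 0.126 ]
```

View pics/c2.png

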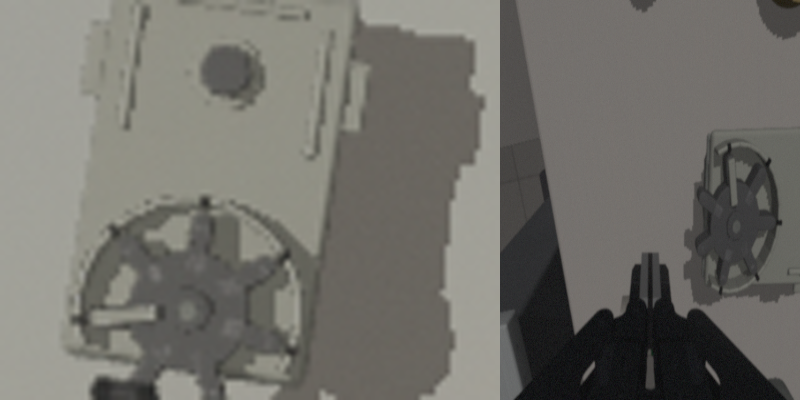

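The pointer lines up with tick 5 (top crop (80,318)) and both front lobes are at rest. Next is the plug.

Call:
send_rows([
  [[-0.05,0.9,0],[0,0,0],0],
  [[-0.05,0.9,0],[0,0,0],0],
  [[-0.05,0.9,0],[0,0,0],0],
  [[-0.05,0.9,0],[0,0,0],0],
  [[0,0.54,0.3],[0,0,0],0],
  [[0,0,0.7],[0,0,0],0],
  [[0,0,0.3],[0,0,0],0],
  [[0,0,0],[0,0,0],0],
  [[0,0,0],[0,0,0],0],
])

```text
time_s: 9.7
ee_pos: [0.6325, 0.2406, 0.1046]
tcp_rot: [-2.367, -2.065, 0.001]
wrist_force: [-0.4, 0.1, 0.2]
gripper_width: 0.0002
grasp_force: 0.0
```

Run:
```python
from h import *
state([112,0,-1])
w=camera('wrist');cv2.imwrite('pics/w4.png',w['frame'])
```

```text
t 9.7 rel hub mm [108.7  -3.8  13.6] z 0.1046 yaw 82.2 toolz [-0.001  0.    -1.   ] F [-0.4  0.1  0.2]
rows of 50mm, tool axes [0.08 0.07 0.29]
```

View pics/w4.png

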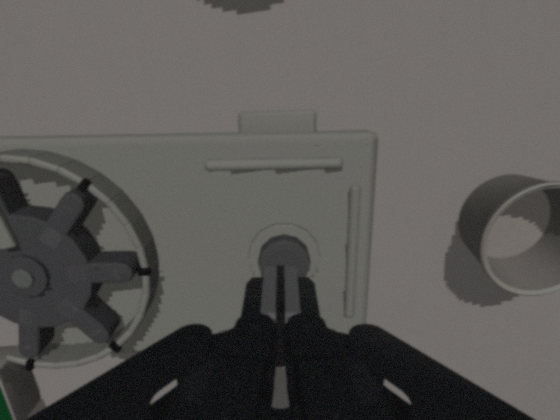

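The plug (284,255) lies just under and ahead of the tip. I correct about 4 mm and press slowly.

Call:
send_rows([
  [[0.08,0.07,0],[0,0,0],0],
  [[0,0,0.1],[0,0,0],0],
  [[0,0,0.1],[0,0,0],0],
  [[0,0,0.08],[0,0,0],0],
  [[0,0,0.02],[0,0,0],0],
  [[0,0,0],[0,0,0],0],
  [[0,0,0],[0,0,0],0],
])

```text
time_s: 10.45
ee_pos: [0.6379, 0.244, 0.0903]
tcp_rot: [-2.369, -2.063, -0.004]
wrist_force: [1.1, 1.4, 5.5]
gripper_width: -0.0003
grasp_force: 2.4
```

Force is 5.5 N with the tip at about 79 mm. I press a little more to reach the stop.

Call:
send_rows([
  [[0,0,0.04],[0,0,0],0],
  [[0,0,0],[0,0,0],0],
  [[0,0,0],[0,0,0],0],
])

```text
time_s: 10.75
ee_pos: [0.6379, 0.244, 0.0901]
tcp_rot: [2.369, 2.062, 0.004]
wrist_force: [-1.2, -0.4, 11.7]
gripper_width: -0.0004
grasp_force: 5.8
```

The force rose to 11.7 N with no further travel, so the plug is at its stop. I lift off and check.

Call:
send_rows([
  [[0,0,-0.3],[0,0,0],0],
  [[0,0,-0.8],[0,0,0],0],
  [[0,0,-1],[0,0,0],0],
  [[0,-1,-0.6],[0,0,0],0],
  [[0,-1,0],[0,0,0],0],
  [[0,-1,0],[0,0,0],0],
  [[0,-1,0],[0,0,0],0],
  [[0,-1,0],[0,0,0],0],
  [[0,0,0],[0,0,0],0],
  [[0,0,0],[0,0,0],0],
])

```text
time_s: 11.75
ee_pos: [0.3954, 0.276, 0.2179]
tcp_rot: [2.365, 2.064, -0.003]
wrist_force: [1.5, -0.5, 0.3]
gripper_width: -0.0002
grasp_force: 0.0
```

Run:
```python
from h import *
state()
c=check()
cv2.imwrite('pics/c3.png',cv2.resize(c['frame'][150:310,190:430],None,fx=3.3,fy=3.3,interpolation=cv2.INTER_CUBIC))
```

```text
t 11.75 rel hub mm [-130.9    3.1  126.9] z 0.2179 yaw 82.2 toolz [ 0.    -0.003 -1.   ] F [ 1.5 -0.5  0.3]
small_hub [233.3 239.7] 0.63 [0.5204 0.265  0.091 ]
small_pointer [232.7 223.2] 0.69 [0.5208 0.3026 0.091 ]
small_plug_top [240.  352.5] 0.71 [0.5124 0.0069 0.085 ]
```

View pics/c3.png

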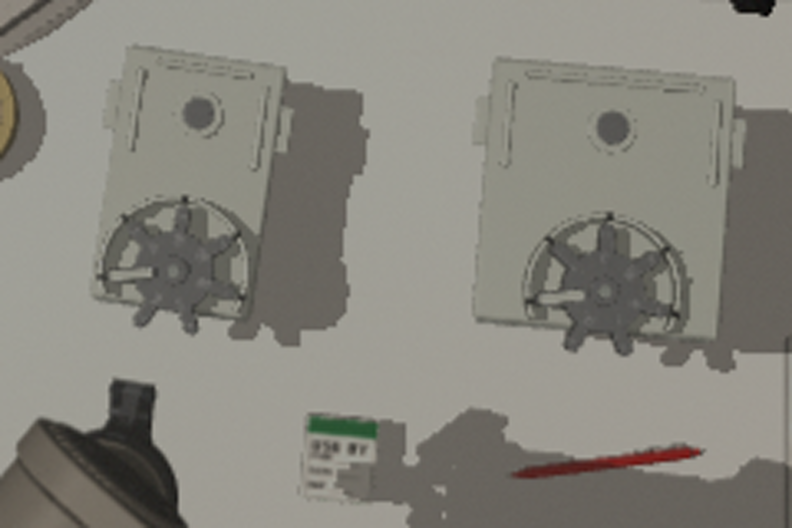

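Both pointers are at tick 5: small at (105,277), large at (535,298). The small plug now looks like the sealed large one, nothing has shifted, and the arm is clear.

```bash
python3 -c "
from plant import r;print(r.finish_job())"
```

```text
the job is handed in; nothing more can be done
None
```

I flicked the small tub's wheel three clicks to the fifth tick, matching the large tub, pressed its vent plug to the stop and handed the job in at about 12 s. The last picture showed nothing moved, and no verdict came back.

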